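Fit the crank of a garden hose reel and snap its retaining clip home

TASK

Fit the crank to the empty hose reel that lies on its side: lower the crank's hub over the square of the upright axle until it sits fully down on the drum's boss. Then lock it with the C-shaped spring clip: feel for the groove in the axle above the hub and push the clip in sideways, mouth first, until it snaps fully home, and let go. Go gently with the clip: in the groove a firm thumb push is enough, and forced against the full thickness of the axle it breaks.

Things in the scene. Friction and masses are not known exactly. Their poses are not given: they have to be found in the camera images.
- reel: Empty hose reel, fixed on its side: white drum (flanges 216 mm across) between two grey frames, 295 mm long, 225 mm wide. Origin on the bench, on the axle's axis; z up along the axle; +x towards its carrying handle, -x its feet. Upper frame's top is 144 mm above the bench; only the drum's boss and the axle stand higher.
- boss (a point): Centre of the top face of the drum's boss (52 mm across), where the crank hub sits: on the axle's axis, 150 mm above the bench, axes as reel. From it the steel axle rises: a 24 mm square (faces square to the reel's x and y) for the first 14 to 24 mm, then a round 24 mm end with one groove, its tip chamfered over the last 3 mm.
- groove_lowest (a point): Point of the reel on the axle's axis, 30 mm above the boss, 2 mm above the seated hub's top. The axle slides up and down in stiff bushes (15 N shifts it) and nobody has measured where it stands: the groove's lower edge is 0 to 10 mm above this point. Groove: 15 mm in diameter, 6.5 mm wide; above it the full 24 mm goes on for 8 mm to the tip.
- crank: Black crank, 0.2 kg, lying handle up. Origin: centre of the underside of its hub. Hub: block 44 x 44 mm, 28 mm tall, with a 27 mm square hole right through along z, sides along its x and y; grip it on its y faces. A flat arm, 20 mm wide, 10 mm thick, runs along +x level with the underside; centre of mass 15 mm along +x. Any of the four ways round on the square is right.
- crank_knob (a point): Top of the crank's round white handle, 25 mm in diameter: 107 mm along the crank's +x from the hub's axis, 77 mm above the hub's underside.
- clip: Grey C-shaped spring clip, 48 g, lying flat. Origin: centre of the C (on the axle's axis when home), at its underside; z up. The C is 5 mm thick, 27 mm wide, open towards +x: two springy arms end in round lips, reaching 8.2 mm in front of the origin, with a mouth of 11 mm between. Let go in the groove, it may sag a few degrees.
- clip_seat (a point): Middle of the seat at the back of the C, 7.5 mm behind the clip's origin, 2.5 mm above its underside; it meets the groove's floor when home. In the groove the lips first touch with the clip's origin 11.7 mm short of the axle's axis; 4 to 9 N spreads them over the smooth floor, then it gives way until the seat meets the floor. On the rough-turned 24 mm round they stop 17.8 mm short and cannot pass.
- clip_tab (a point): Centre of the clip's upright thumb tab, the place to grip: 38 mm behind the clip's origin along -x, 15 mm above its underside. The tab is 22 mm long (x), 12 mm wide (y) and 30 mm tall from the underside; a 5 mm thick neck joins it to the C. The clip breaks if it is pressed on the axle with more than 20 N (all its contacts added up, the arms' own pinch of about 8 N included).

How it is judged:
By the outcome, as a careful person would: the job done as asked, in the order asked, and still so for the second after the job is handed in, with the robot touching nothing.
It also fails if it takes over 72 s, if anything falls off the work surface, if the arm or the gripper's body presses on something with over 40 N, if the wrist force passes 120 N, or if a joint passes its speed limit or range.

ROBOT

A 7-joint arm with a two-finger parallel gripper is mounted at the origin on the work surface. World frame = base frame: x ahead of the robot, y to its left, z up, the work surface at z = 0. Lengths are in m, angles in rad, forces in N, time in s.
With the tool pointing down it reaches from about 0.4 to 0.85 m from the base axis. Payload 10.4 kg.
Tool frame: the origin (TCP) lies between the finger pads; the fingertips stand 14 mm ahead of it and the grasp point (between the pads) lies 5 mm behind it; z points along the fingers, y is the direction in which the jaws open and shut (so a half turn about z gives the same grasp; the last joint's range is limited). The gripper opens to 87 mm and grips with 3 to 60 N. Pads are 19 mm wide; open, the fingers measure 117 mm over their backs; the gripper's body (75 mm by 190 mm) begins 51 mm behind the grasp point.
Start: joints at [-1.313, 0.332, -0.065, 1.46, 0.022, 1.35, -0.088], TCP at [0.173, 0.601, 0.237] pointing down, gripper open.
Joint ranges: [-2.6, 2.6], [-0.5, 2.12], [-1.47, 1.34], [0.16, 2.42], [-1.27, 4.41], [0.06, 2.06], [-2.6, 2.6]. Speed limits (rad/s): [2.22, 2.22, 2.79, 2.79, 3.14, 3.14, 3.14].

INTERFACE

Orientations are given as a unit quaternion [x, y, z, w].
In Python, from bench import readout, camera, calibration, order gives the robot as it stands.
- The arm moves only by the tool apply_moves, never from a script. Its argument "deltas" is a list of rows, each an object with "translation": the shift along the world's x, y, z in m, a list of three; "turn": the turn, a rotation vector about the world's x, y, z in rad, a list of three; "hand": the finger opening in m, from 0 to 0.087. A call has 1 to 5 rows; each row shifts and turns the pose as measured when the row begins; what a row does not reach is not made up. A row lasts 1/10 s, in which the tool goes at most 50 mm and 8.59 degrees, less where a joint would pass 70% of its speed; a pose out of reach is approached as far as the arm can. A call with a gripper value outside its range is refused whole. The fingers move at their own pace and stop on an object; "newtons" is the grip in N (left out, the last holds). Time passes only in rows, so rows that do not move let the fingers close. It gives the time, the measured TCP pose, the force and the opening at its end, in the units of the state.
- readout.read_state(): the state, without advancing time (a new reading comes with each control period).
- camera(name): name is "side" or "top"; returns the picture (480x640x3 uint8, red, green, blue); there is no depth.
- calibration(name): a dict with "fx", "fy", "cx", "cy" (pixels), "extrinsics" (4x4, takes a point from world to camera coordinates). Camera axes: x right, y down, z forward; pixel columns grow to the right and rows downward; lengths in m; the calibration is good to about 2 mm. A picture is of the moment at which its call begins. calibration takes no time and is no camera call.
- order.close_job(): hands the job in, once; it reports no verdict.
The state is a dict: "time": time; "joint_positions": joint angles; "joint_vel": joint speeds; "joint_torque": joint torques, N m; "ee_pos": TCP position; "eef_rot": TCP orientation; "ft_force": force on the tool from outside, world axes, zero at the start; "torque": the same for the moment, N m; "width": finger opening in m.
Only numpy, scipy, OpenCV 4.12 (cv2) and the standard library are available. Lean on these libraries where they do the work, as an engineer would, in place of code of your own. Each camera call takes 0.05 s, during which the arm holds its last target. There are 200 camera calls.

## Working session

There is one attempt and no reset: what is moved stays moved. The work goes in short steps, Python scripts to look and compute and a tool call to move; the robot and the scene stay as the last step left them, time stands still between calls to the robot, and variables do not carry over. Pictures are saved under pics/ and viewed, about 8 in all and at most 12, crops included, and the job is handed in when it is done.

Besides the shell and the picture viewer there is one more tool, called after "Emit:" as name(argument=value, ...), one argument or row to a line, values as JSON. apply_moves: Moves the arm, as the interface text tells. Its arguments: {"type":"object","properties":{"deltas":{"type":"array","items":{"type":"object","properties":{"translation":{"type":"array","items":{"type":"number"}},"turn":{"type":"array","items":{"type":"number"}},"hand":{"type":"number"}}}},"newtons":{"type":"number"}},"required":["deltas"]}

```bash
mkdir -p pics; python3 - <<'E'
from bench import readout, camera, calibration
import cv2,numpy as np
for n in ("side","top"):
    im=camera(n); cv2.imwrite(f"pics/{n}0.png",im[:,:,::-1]); c=calibration(n)
    E=np.array(c["extrinsics"]);print(n,c["fx"],c["fy"],c["cx"],c["cy"]);print(E.round(4).tolist(), (-E[:3,:3].T@E[:3,3]).round(3))
s=readout.read_state();print(s)
E
```

```text
side 549.9202350946931 549.9202350946931 317.196327191628 245.69730178029684
[[0.9926, -0.1207, -0.0093, -0.5349], [-0.0862, -0.6506, -0.7545, 0.0947], [0.085, 0.7498, -0.6562, 0.9221], [0.0, 0.0, 0.0, 1.0]] [ 0.461 -0.694  0.672]
top 591.091577943568 591.091577943568 317.3348117636519 239.8900227386531
[[-0.014, -0.9994, -0.0301, -0.0513], [-0.9835, 0.0192, -0.1799, 0.5299], [0.1804, 0.0271, -0.9832, 0.9905], [0.0, 0.0, 0.0, 1.0]] [ 0.342 -0.088  1.068]
{'time': 0.1, 'joint_positions': array([-1.31262798,  0.33279242, -0.06470047,  1.46083382,  0.02160886,
        1.34990697, -0.08848455]), 'joint_vel': array([ 0.00149339, -0.00258816, -0.00079748, -0.0025621 ,  0.00063871,
       -0.00048495, -0.00054939]), 'joint_torque': array([ 5.84507761e-04, -6.24540067e+01,  2.40722846e-02, -3.90714705e+01,
       -6.14798558e-02,  3.66327306e-02,  9.04513627e-05]), 'ee_pos': array([0.17309962, 0.60021694, 0.23585487]), 'eef_rot': array([ 1.39905394e-01,  9.90164680e-01, -6.19979202e-04, -5.50042304e-05]), 'ft_force': array([0.1116024 , 0.14733221, 0.30542371]), 'torque': array([-0.01789832,  0.05723064,  0.00772825]), 'width': 0.08700580702564457}
```

View pics/side0.png

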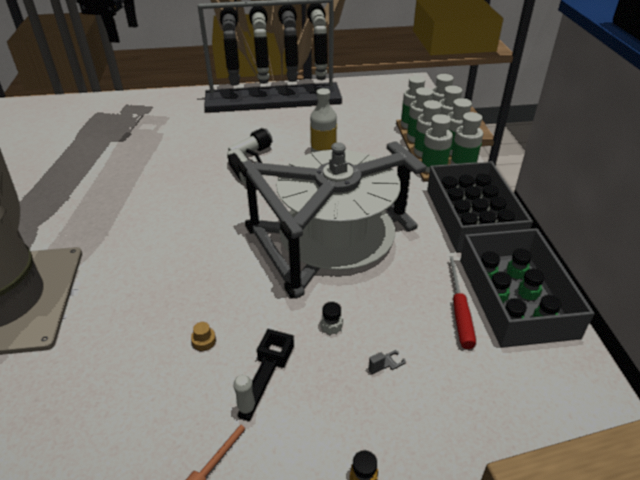

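View pics/top0.png

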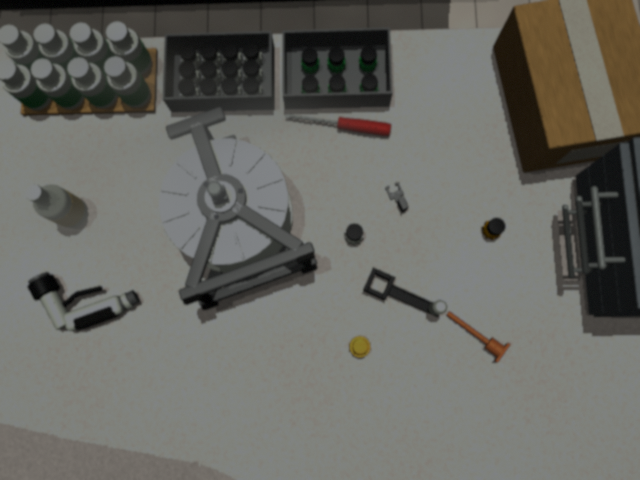

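Side view: axle tip about (338,150), crank hub (275,347), knob (244,385), clip (385,361). Top view: axle (217,190), hub (379,284), knob (440,307), clip C (396,190) with tab (402,205). I'll enlarge these regions.

```bash
python3 - <<'E'
import cv2,numpy as np
t=cv2.imread("pics/top0.png");s=cv2.imread("pics/side0.png")
def cr(im,x,y,w,h,k):
    o=cv2.resize(im[y:y+h,x:x+w],None,fx=k,fy=k,interpolation=cv2.INTER_CUBIC)
    o=np.clip(o.astype(float)*1.5,0,255).astype(np.uint8)
    for i in range(0,w,10): cv2.putText(o,str(x+i),(i*k,8),0,.28,(0,0,255)); cv2.line(o,(i*k,10),(i*k,14),(0,0,255))
    for i in range(10,h,10): cv2.putText(o,str(y+i),(0,i*k),0,.28,(0,0,255)); 
    return o
a=cr(t,360,175,100,150,4)[:600,:400]   # crank+clip top
b=cr(t,180,160,80,60,5)  # axle top 400x300
c=cr(s,300,130,80,60,5) 
cv2.imwrite("pics/c1.png",np.hstack([a,np.vstack([b,c])]))
d=cr(s,230,325,100,100,4);e=cr(s,355,335,66,66,6)[:396,:396]
e=cv2.copyMakeBorder(e,0,4,0,4,0)
cv2.imwrite("pics/c2.png",np.hstack([d,e]))
E
```

```text
(no output)
```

View pics/c1.png

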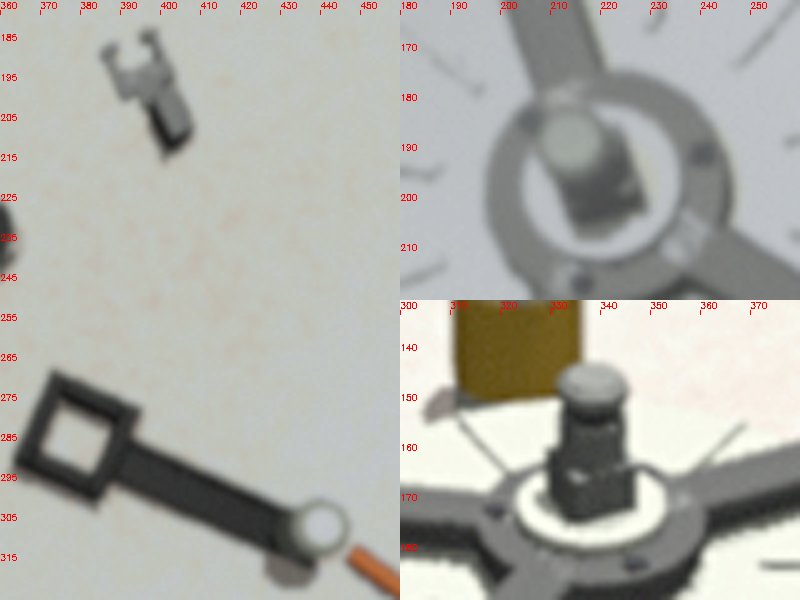

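View pics/c2.png

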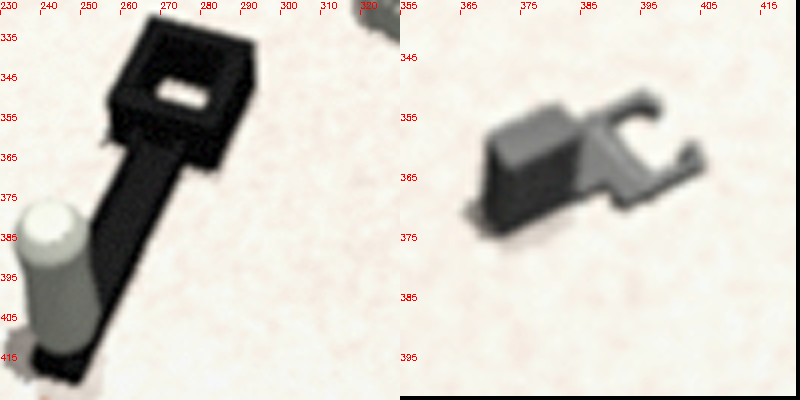

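Crops: the axle tip is at top (214.3,188) and side (338.5,146), and the boss centre is near top (219.7,195.5). Hub corners in the top view are (373,268), (394,278), (382,302) and (362,290). The clip's lips are at (386,187) and (396,184), tab top about (401,203). Now I'll turn these into positions and directions.

```bash
cat > h.py <<'E'
import numpy as np,cv2
from bench import calibration
C={n:calibration(n) for n in("side","top")}
def ray(n,p):
    c=C[n];E=np.array(c["extrinsics"]);R=E[:3,:3]
    return -R.T@E[:3,3], R.T@np.array([(p[0]-c["cx"])/c["fx"],(p[1]-c["cy"])/c["fy"],1])
def onz(n,p,z):
    o,d=ray(n,p);return o+d*(z-o[2])/d[2]
def tri(ps,pt):
    o1,d1=ray("side",ps);o2,d2=ray("top",pt)
    s=np.linalg.lstsq(np.c_[d1,-d2],o2-o1,rcond=None)[0]
    a,b=o1+d1*s[0],o2+d2*s[1];return (a+b)/2,np.linalg.norm(a-b)
def proj(n,P):
    c=C[n];q=np.array(c["extrinsics"])@np.r_[P,1];return c["fx"]*q[0]/q[2]+c["cx"],c["fy"]*q[1]/q[2]+c["cy"]
E
python3 - <<'E'
from h import *
np.set_printoptions(precision=4,suppress=True)
print("tip",tri((338.5,146),(214.3,188)))
print("boss",onz("top",(219.7,195.5),.15),onz("side",(338,171),.15))
print("knob",tri((243.5,379),(440,306)),onz("top",(440,306),.077))
q=[(373,268),(394,278),(382.5,302),(362,290)]
P=np.array([onz("top",p,.028) for p in q]);print("hub corners\n",P,P.mean(0), np.linalg.norm(P-np.roll(P,1,0),axis=1))
print("lips",onz("top",(386,187),.0025),onz("top",(396,184),.0025), "side",onz("side",(397,352),.0025),onz("side",(403,363),.0025))
print("tabtop",onz("top",(401,202.5),.03),onz("side",(377.5,357.5),.03))
im=cv2.imread("pics/top0.png",0)
L=cv2.createLineSegmentDetector().detect(im)[0][:,0]
for l in L:
    m=(l[:2]+l[2:])/2;n=np.hypot(*(l[2:]-l[:2]))
    for nm,x0,y0,x1,y1,z,mn in(("reel",160,100,330,310,.144,30),("crank",355,262,450,320,.02,12),("clip",383,180,410,215,.02,6)):
        if x0<m[0]<x1 and y0<m[1]<y1 and n>mn:
            a,b=onz("top",l[:2],z),onz("top",l[2:],z);print(nm,l.round(1),round(np.degrees(np.arctan2(b[1]-a[1],b[0]-a[0])),1))
E
```

```text
tip (array([0.5864, 0.0923, 0.1975]), np.float64(0.0023104034246318895))
boss [0.5858 0.0931 0.15  ] [0.5871 0.0903 0.15  ]
knob (array([ 0.4099, -0.2629,  0.0767]), np.float64(0.00387347098343409)) [ 0.408  -0.2631  0.077 ]
hub corners
 [[ 0.48   -0.1574  0.028 ]
 [ 0.4616 -0.1937  0.028 ]
 [ 0.4198 -0.1721  0.028 ]
 [ 0.4414 -0.1369  0.028 ]] [ 0.4507 -0.165   0.028 ] [0.0437 0.0407 0.0471 0.0413]
lips [ 0.6345 -0.1879  0.0025] [ 0.6398 -0.2066  0.0025] side [ 0.6376 -0.1893  0.0025] [ 0.6418 -0.2104  0.0025]
tabtop [ 0.5975 -0.2112  0.03  ] [ 0.6003 -0.2161  0.03  ]
crank [392.5 284.1 434.1 302.5] -115.1
clip [400.  215.  394.1 198.2] 16.6
crank [361.2 292.1 372.5 266.5] -25.3
crank [373.6 267.4 395.1 276.8] -115.1
crank [435.1 316.5 388.5 296.4] 65.5
clip [407.6 209.9 401.3 214.9] 127.7
crank [387.5 281.9 373.5 275. ] 62.4
crank [382.7 301.2 362.6 292.6] 65.7
reel [220.9 224.9 209.4 259.8] 162.8
reel [242.2 261.8 270.4 244. ] -58.1
reel [269.1 238.6 238.9 218.9] 55.8
reel [296.4 284.  214.9 313.4] 108.9
reel [226.7 282.6 311.  251.6] -70.6
reel [334.5 127.2 285.8 120.5] 80.3
clip [398.8 182.1 408.3 207.1] -162.1
reel [183.7 298.5 226.1 283.1] -70.9
clip [399.  199.5 402.7 209.5] -162.6
reel [210.1 141.6 221.1 173. ] -160.7
reel [193.5 255.8 205.6 220.2] -17.5
reel [247.  205.5 278.9 225.7] -123.7
reel [206.1 178.4 191.2 134.6] 19.2
clip [389.1 198.9 384.1 188.9] 23.9
reel [259.1 227.3 290.  247.8] -124.8
reel [256.1 277.1 222.9 287.3] 106.2
reel [271.9 112.9 223.1 112.6] 88.2
reel [197.1 281.9 218.1 220.6] -17.9
reel [212.5 300.2 288.9 271.9] -70.5
reel [289.  249.7 207.7 279.4] 109.3
reel [290.6 116.  334.5 120.8] -98.1
reel [293.3 278.7 233.1 300.6] 109.1
```

Emit:
apply_moves(
  deltas=[
    {"translation": [0.035, -0.035, 0.006], "turn": [0, 0, -0.148], "hand": 0.087},
    {"translation": [0.035, -0.035, 0.006], "turn": [0, 0, -0.148], "hand": 0.087},
    {"translation": [0.035, -0.035, 0.006], "turn": [0, 0, -0.148], "hand": 0.087},
    {"translation": [0.035, -0.035, 0.006], "turn": [0, 0, -0.148], "hand": 0.087},
    {"translation": [0.035, -0.035, 0.006], "turn": [0, 0, -0.148], "hand": 0.087},
  ],
)

```text
time: 0.6
ee_pos: [0.3423, 0.4242, 0.2622]
eef_rot: [0.49, 0.872, -0.003, -0.003]
ft_force: [0.4, -0.0, -0.2]
width: 0.0872
```

Emit:
apply_moves(
  deltas=[
    {"translation": [0.025, -0.042, 0], "turn": [0, 0, -0.148], "hand": 0.087},
    {"translation": [0.025, -0.042, 0], "turn": [0, 0, -0.148], "hand": 0.087},
    {"translation": [0.025, -0.042, 0], "turn": [0, 0, -0.148], "hand": 0.087},
    {"translation": [0.02, -0.045, 0], "turn": [0, 0, -0.148], "hand": 0.087},
    {"translation": [0.02, -0.045, 0], "turn": [0, 0, -0.148], "hand": 0.087},
  ],
)

```text
time: 1.1
ee_pos: [0.4591, 0.2038, 0.2618]
eef_rot: [0.775, 0.632, -0.001, -0.004]
ft_force: [1.4, -0.1, 0.1]
width: 0.0871
```

Emit:
apply_moves(
  deltas=[
    {"translation": [0, -0.046, 0], "turn": [0, 0, -0.046], "hand": 0.087},
    {"translation": [0, -0.046, 0], "turn": [0, 0, -0.046], "hand": 0.087},
    {"translation": [0, -0.046, 0], "turn": [0, 0, -0.046], "hand": 0.087},
    {"translation": [0, -0.046, -0.02], "turn": [0, 0, -0.046], "hand": 0.087},
    {"translation": [0, -0.046, -0.02], "turn": [0, 0, -0.046], "hand": 0.087},
  ],
)

```text
time: 1.6
ee_pos: [0.4602, -0.0333, 0.2233]
eef_rot: [0.847, 0.532, 0.001, -0.003]
ft_force: [1.8, -0.3, -0.6]
width: 0.0868
```

Emit:
apply_moves(
  deltas=[
    {"translation": [0, -0.046, -0.02], "turn": [0, 0, 0], "hand": 0.087},
    {"translation": [0, -0.046, -0.02], "turn": [0, 0, 0], "hand": 0.087},
    {"translation": [-0.003, -0.044, -0.02], "turn": [0, 0, 0], "hand": 0.087},
    {"translation": [0, 0, -0.02], "turn": [0, 0, 0], "hand": 0.087},
    {"translation": [0, 0, 0], "turn": [0, 0, 0], "hand": 0.087},
  ],
)

```text
time: 2.1
ee_pos: [0.4527, -0.1772, 0.1408]
eef_rot: [0.85, 0.527, 0.001, -0.003]
ft_force: [-0.3, 0.1, 0.3]
width: 0.087
```

```bash
python3 - <<'E'
from bench import readout, camera
from h import *
s=readout.read_state();print(s["ee_pos"],s["eef_rot"],s["ft_force"])
t=camera("top")[:,:,::-1];S=camera("side")[:,:,::-1]
cv2.imwrite("pics/t1.png",t);cv2.imwrite("pics/s1.png",S)
a=cv2.resize(t[220:340,330:480],(800,640))[:600];b=S[260:440,200:360]
cv2.imwrite("pics/c3.png",np.hstack([cv2.resize(t[220:340,330:463],(400,360)),cv2.resize(S[270:420,210:377],(400,360))]))
E
```

```text
[ 0.45265902 -0.17722345  0.14077772] [ 8.49967344e-01  5.26825415e-01  5.18971867e-04 -3.19788973e-03] [-0.27830062  0.07902996  0.33367907]
```

View pics/c3.png

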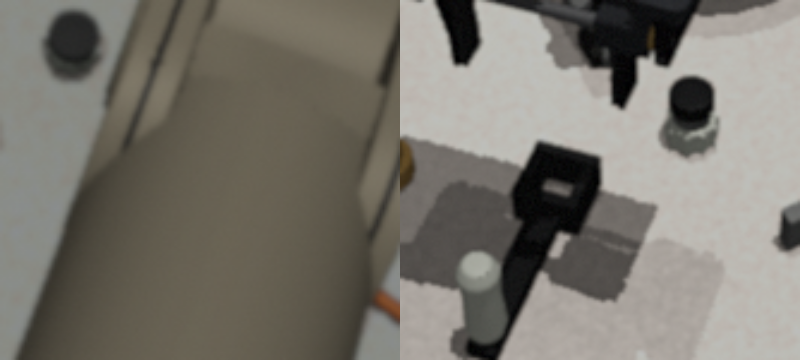

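The side view shows the gripper above and beyond the crank with nothing in the way; the top view is blocked by the arm.

Emit:
apply_moves(
  deltas=[
    {"translation": [0, 0.012, -0.03], "turn": [0, 0, 0.026], "hand": 0.087},
    {"translation": [0, 0, -0.03], "turn": [0, 0, 0], "hand": 0.087},
    {"translation": [0, 0, -0.03], "turn": [0, 0, 0], "hand": 0.087},
    {"translation": [0, 0, -0.025], "turn": [0, 0, 0], "hand": 0.087},
    {"translation": [0, 0, 0], "turn": [0, 0, 0], "hand": 0.087},
  ],
)

```text
time: 2.7
ee_pos: [0.4611, -0.1583, 0.0313]
eef_rot: [0.839, 0.544, 0.008, -0.001]
ft_force: [-0.0, -0.0, -0.5]
width: 0.087
```

Emit:
apply_moves(
  deltas=[
    {"translation": [-0.008, -0.006, -0.006], "turn": [-0.01, 0.012, -0.012], "hand": 0.087},
    {"translation": [0, 0, 0], "turn": [0, 0, 0], "hand": 0.087},
  ],
)

```text
time: 2.9
ee_pos: [0.4544, -0.1637, 0.0274]
eef_rot: [0.842, 0.539, 0.001, 0.001]
ft_force: [-1.4, 0.5, -0.2]
width: 0.087
```

Emit:
apply_moves(
  deltas=[
    {"translation": [-0.0015, -0.001, -0.01], "turn": [0, 0, 0], "hand": 0.087},
    {"translation": [0, 0, 0], "turn": [0, 0, 0], "hand": 0.04},
    {"translation": [0, 0, 0], "turn": [0, 0, 0], "hand": 0.04},
    {"translation": [0, 0, 0], "turn": [0, 0, 0], "hand": 0.04},
    {"translation": [0, 0, 0], "turn": [0, 0, 0], "hand": 0.03},
  ],
  newtons=40,
)

```text
time: 3.4
ee_pos: [0.4553, -0.1647, 0.0199]
eef_rot: [0.842, 0.539, 0.003, 0.002]
ft_force: [0.2, 0.3, 0.5]
width: 0.0628
```

Emit:
apply_moves(
  deltas=[
    {"translation": [0, 0, 0], "turn": [0, 0, 0], "hand": 0.03},
    {"translation": [0, 0, 0], "turn": [0, 0, 0], "hand": 0.03},
  ],
  newtons=40,
)

```text
time: 3.6
ee_pos: [0.4555, -0.1647, 0.0201]
eef_rot: [0.842, 0.539, 0.003, 0.002]
ft_force: [1.0, 0.1, 0.3]
width: 0.047
```

Emit:
apply_moves(
  deltas=[
    {"translation": [0, 0, 0], "turn": [0, 0, 0], "hand": 0.03},
    {"translation": [0, 0, 0], "turn": [0, 0, 0], "hand": 0.03},
    {"translation": [0, 0, 0.03], "turn": [0, 0, 0], "hand": 0.03},
    {"translation": [0, 0, 0.04], "turn": [0, 0, 0], "hand": 0.03},
    {"translation": [0, 0, 0.04], "turn": [0, 0, 0], "hand": 0.03},
  ],
)

```text
time: 4.1
ee_pos: [0.4504, -0.1641, 0.1278]
eef_rot: [0.842, 0.539, -0.002, -0.001]
ft_force: [1.7, 0.6, -1.7]
width: 0.0439
```

Emit:
apply_moves(
  deltas=[
    {"translation": [0.005, 0.01, 0.04], "turn": [0, 0, 0.11], "hand": 0.03},
    {"translation": [0.02, 0.036, 0.04], "turn": [0, 0, 0.11], "hand": 0.03},
    {"translation": [0.02, 0.036, 0.03], "turn": [0, 0, 0.11], "hand": 0.03},
    {"translation": [0.02, 0.036, 0.015], "turn": [0, 0, 0.11], "hand": 0.03},
    {"translation": [0.02, 0.036, 0], "turn": [0, 0, 0.11], "hand": 0.03},
  ],
)

```text
time: 4.6
ee_pos: [0.5328, -0.0158, 0.2581]
eef_rot: [0.662, 0.75, 0.001, 0.001]
ft_force: [1.3, -1.0, -2.4]
width: 0.0437
```

Emit:
apply_moves(
  deltas=[
    {"translation": [0.02, 0.036, 0], "turn": [0, 0, 0.11], "hand": 0.03},
    {"translation": [0.02, 0.036, 0], "turn": [0, 0, 0.11], "hand": 0.03},
    {"translation": [0.01, 0.02, 0], "turn": [0, 0, 0], "hand": 0.03},
    {"translation": [0, 0, 0], "turn": [0, 0, 0], "hand": 0.03},
    {"translation": [0, 0, 0], "turn": [0, 0, 0], "hand": 0.03},
  ],
)

```text
time: 5.1
ee_pos: [0.5844, 0.0875, 0.2554]
eef_rot: [0.566, 0.824, 0.001, -0.0]
ft_force: [-0.1, -0.3, -2.0]
width: 0.0437
```

```bash
python3 - <<'E'
from bench import readout, camera
from h import *
s=readout.read_state();print(s["ee_pos"],s["eef_rot"],s["ft_force"],s["joint_positions"].round(2))
S=camera("side")[:,:,::-1]
cv2.imwrite("pics/s2.png",S)
o=cv2.resize(S[70:190,260:420],(800,600),interpolation=cv2.INTER_CUBIC);o=np.clip(o*1.5,0,255).astype(np.uint8)
for i in range(0,160,10):cv2.putText(o,str(260+i),(i*5,8),0,.3,(0,0,255))
for i in range(10,120,10):cv2.putText(o,str(70+i),(0,i*5),0,.3,(0,0,255))
cv2.imwrite("pics/c4.png",o)
E
```

```text
[0.58444755 0.08749413 0.25541332] [ 5.66353412e-01  8.24162245e-01  5.40997431e-04 -3.36228933e-04] [-0.11534271 -0.27481178 -2.01141122] [-0.71  0.27  0.59  1.56 -0.15  1.36  0.26]
```

View pics/c4.png

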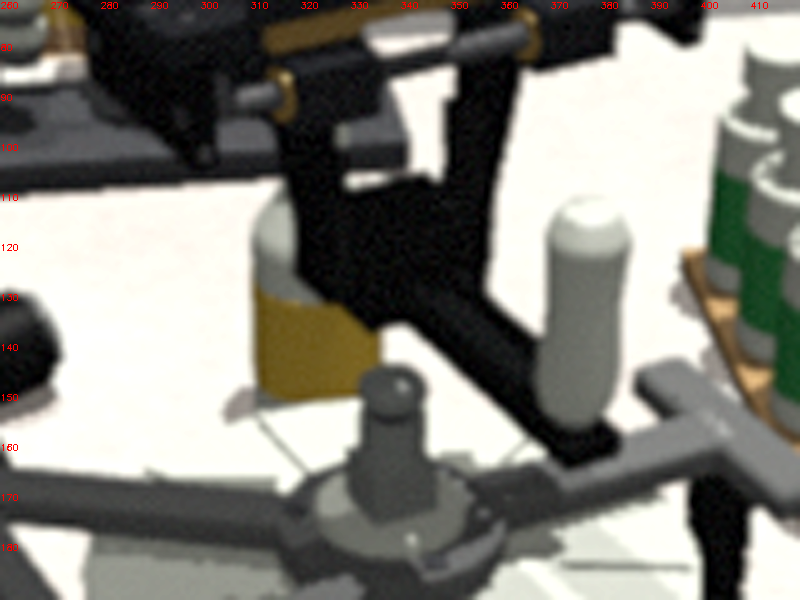

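Side view: knob cap about (376,113), hub's near bottom corner (334,136), axle tip (338.5,146), the square's near bottom corner about (334.5,174.5).

```bash
python3 - <<'E'
from h import *
np.set_printoptions(precision=4,suppress=True)
T=np.array([.58445,.08749,.2554]);y=np.radians(21-90);ux=np.array([np.cos(y),np.sin(y),0]);uy=np.array([-ux[1],ux[0],0]);z=np.array([0,0,1.])
B=T-.0201*z
for e in(-.004,0,.004):
    H=B+e*ux;print(e,"knob",np.round(proj("side",H+.107*ux+.077*z),1),"corner",np.round(proj("side",H+.022*(ux-uy)),1),"right",np.round(proj("side",H+.022*(ux+uy)),1))
r=np.radians(19.3);a=np.array([np.cos(r),np.sin(r),0]);b=np.array([-a[1],a[0],0])
for xy in((.5864,.0923),(.5864,.0900),(.5884,.0923)):
    P=np.r_[xy,0]
    print(xy,"tip",np.round(proj("side",P+.1975*z),1),np.round(proj("top",P+.1975*z),1),"sq corners",*[np.round(proj("side",P+.15*z+.012*(s*a+t*b)),1) for s,t in((-1,-1),(1,-1),(-1,1))],"top boss",np.round(proj("top",P+.15*z),1))
# boss disc fit in original side image: bright region
for n,c,box in(("side",(338,168),40),("top",(219,195),40)):
    im=cv2.imread(f"pics/{n}0.png",0);x,yy=c;print(n);print(im[yy-26:yy+26:2,x-24:x+24:2] if n=="top" else im[yy-20:yy+20:2,x-24:x+24:2])
E
```

```text
-0.004 knob [374.9 109.7] corner [330.9 135.6] right [355.  128.9]
0 knob [376.4 110.8] corner [332.1 136.7] right [356.3 129.9]
0.004 knob [378. 112.] corner [333.4 137.8] right [357.6 131. ]
(0.5864, 0.0923) tip [337.8 146.2] [214.3 187.2] sq corners [334.5 175.7] [346.9 172.1] [328.  168.7] top boss [220.2 195.1]
(0.5864, 0.09) tip [338.1 146.9] [215.8 187.2] sq corners [334.7 176.4] [347.1 172.8] [328.2 169.4] top boss [221.6 195.1]
(0.5884, 0.0923) tip [339.  146.1] [214.3 186. ] sq corners [335.6 175.6] [348.1 172. ] [329.2 168.6] top boss [220.2 193.9]
side
[[ 55  53  54  53  53  54  56  54  54  66  91 100 107 109 102  91 146 163
  162 162 163 161 159 159]
 [ 58  60  69  84 104 116 126 137 152  91  53  72  78  75  68  84 163 164
  162 161 162 161 160 161]
 [129 150 158 163 168 166 166 166 162  75  30  36  41  36  36  90 164 165
  165 164 164 164 164 163]
 [164 166 166 165 166 165 164 166 158  70  36  27  23  29  45  70 163 165
  165 165 165 165 164 164]
 [131 166 165 165 165 164 165 165 160  67  42  52  52  53  59  65 162 165
  165 165 164 164 164 164]
 [140 135 166 165 164 16
[... 3422 characters left out ...]
21  92  84  83  85  91 111 126 124 100  92  92 100 120 127 127 118
   90  93 101 102 105  92]
 [128 127 107  84  84  84  84  89 103 119 121 121 122 124 126 121 105  82
   80 107 111  99  99  84]
 [129 128 120  90  82  84  83  83  88  91  96  99 105 103  95  84  76  80
   85 101 110  99  89  81]
 [128 129 127 104  78  82  83  85  94  99  91  77  80  76  72  79  83  84
   85  86  87  85  82  81]
 [129 128 128 122 100  79  80  85 100  97  73  67  81  83  83  84  85  85
   85  81  69  60  71  79]
 [129 128 128 128 123  99  73  86  98  92  64  62  80  85  84  85  85  81
   73  60  47  51  55  64]
 [128 129 128 128 128 114  77  82  88  89  76  76  81  81  79  76  69  59
   49  49  60  83  86  70]]
```

Emit:
apply_moves(
  deltas=[
    {"translation": [0.002, 0.0045, -0.015], "turn": [0, 0, -0.03], "hand": 0.03},
    {"translation": [0, 0, -0.01], "turn": [0, 0, 0], "hand": 0.03},
    {"translation": [0, 0, 0], "turn": [0, 0, 0], "hand": 0.03},
  ],
)

```text
time: 5.45
ee_pos: [0.5855, 0.0895, 0.228]
eef_rot: [0.582, 0.813, 0.001, -0.001]
ft_force: [-0.5, -0.0, -2.1]
width: 0.0438
```

Emit:
apply_moves(
  deltas=[
    {"translation": [0, 0, -0.006], "turn": [0, 0, 0], "hand": 0.03},
    {"translation": [0, 0, -0.005], "turn": [0, 0, 0], "hand": 0.03},
    {"translation": [0, 0, 0], "turn": [0, 0, 0], "hand": 0.03},
  ],
)

```text
time: 5.75
ee_pos: [0.5854, 0.0886, 0.2173]
eef_rot: [0.582, 0.813, 0.001, -0.001]
ft_force: [-0.2, 0.8, -0.5]
width: 0.0442
```

```bash
python3 - <<'E'
from bench import readout, camera
from h import *
s=readout.read_state();print(s["ee_pos"],s["eef_rot"],s["ft_force"])
S=camera("side")[:,:,::-1]
cv2.imwrite("pics/s3.png",S)
o=cv2.resize(S[110:190,290:400],(770,560),interpolation=cv2.INTER_CUBIC);o=np.clip(o*1.8,0,255).astype(np.uint8)
for i in range(0,110,10):cv2.putText(o,str(290+i),(i*7,8),0,.3,(0,0,255))
for i in range(10,80,10):cv2.putText(o,str(110+i),(0,i*7),0,.3,(0,0,255))
cv2.imwrite("pics/c5.png",o)
E
```

```text
[0.58543262 0.08863066 0.21729284] [ 5.82275477e-01  8.12990197e-01  1.25245491e-03 -7.99466217e-04] [-0.16229725  0.79949247 -0.48830065]
```

View pics/c5.png

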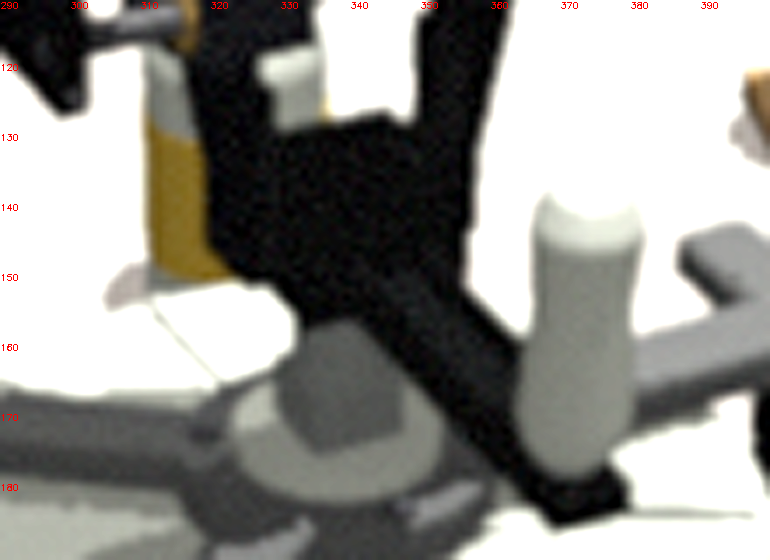

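Side view: hub's near bottom corner about (332.5,157), square's near bottom corner (335,174.5), right corner (346.5,171). I'll compare these with what a centred hub would show.

```bash
python3 - <<'E'
from h import *
y=np.radians(18.8-90);ux=np.array([np.cos(y),np.sin(y),0]);uy=np.array([-ux[1],ux[0],0]);z=np.array([0,0,1.])
for xy in((.5864,.0923),(.5854,.0886),(.5864,.0886),(.5854,.0923)):
    H=np.r_[xy,.1972];print(xy,"corner",np.round(proj("side",H+.022*(ux-uy)),1),"knob",np.round(proj("side",H+.107*ux+.077*z),1),"sq",np.round(proj("side",np.r_[xy,.15]+.012*(ux-uy)),1),"sqR",np.round(proj("side",np.r_[xy,.15]+.012*(ux+uy)),1),"arm end",np.round(proj("side",H+.12*ux-.01*uy),1))
E
```

```text
(0.5864, 0.0923) corner [332.  155.8] knob [373.  134.2] sq [334.4 175.7] sqR [346.9 172.1] arm end [368.6 185. ]
(0.5854, 0.0886) corner [331.7 157.1] knob [372.8 135.5] sq [334.1 176.9] sqR [346.7 173.4] arm end [368.4 186.5]
(0.5864, 0.0886) corner [332.3 157.1] knob [373.5 135.4] sq [334.7 176.9] sqR [347.3 173.3] arm end [369.1 186.4]
(0.5854, 0.0923) corner [331.4 155.9] knob [372.3 134.2] sq [333.8 175.7] sqR [346.3 172.2] arm end [368.  185.1]
```

Emit:
apply_moves(
  deltas=[
    {"translation": [0.001, 0.002, 0.004], "turn": [0, 0, 0.008], "hand": 0.03},
    {"translation": [0, 0.003, 0], "turn": [0, 0, 0], "hand": 0.03},
    {"translation": [0, 0, 0], "turn": [0, 0, 0], "hand": 0.03},
  ],
)

```text
time: 6.1
ee_pos: [0.5868, 0.0936, 0.2216]
eef_rot: [0.579, 0.815, 0.001, -0.0]
ft_force: [-0.3, -0.1, -2.9]
width: 0.0438
```

Emit:
apply_moves(
  deltas=[
    {"translation": [0, 0, -0.004], "turn": [0, 0, 0], "hand": 0.03},
    {"translation": [0, 0, -0.003], "turn": [0, 0, 0], "hand": 0.03},
    {"translation": [0, 0, 0], "turn": [0, 0, 0], "hand": 0.03},
  ],
)

```text
time: 6.4
ee_pos: [0.5868, 0.094, 0.2138]
eef_rot: [0.579, 0.816, 0.001, -0.0]
ft_force: [-0.2, 1.8, -1.5]
width: 0.0434
```

Emit:
apply_moves(
  deltas=[
    {"translation": [0, 0.002, 0], "turn": [0, 0, 0], "hand": 0.03},
    {"translation": [0, 0, -0.003], "turn": [0, 0, 0], "hand": 0.03},
    {"translation": [0, 0, 0], "turn": [0, 0, 0], "hand": 0.03},
  ],
)

```text
time: 6.7
ee_pos: [0.5865, 0.0959, 0.2102]
eef_rot: [0.579, 0.816, 0.001, -0.001]
ft_force: [0.1, -0.5, -2.5]
width: 0.0439
```

Emit:
apply_moves(
  deltas=[
    {"translation": [0, 0, -0.005], "turn": [0, 0, 0], "hand": 0.03},
    {"translation": [0, 0, -0.004], "turn": [0, 0, 0], "hand": 0.03},
    {"translation": [0, 0, 0], "turn": [0, 0, 0], "hand": 0.03},
  ],
)

```text
time: 7.0
ee_pos: [0.5864, 0.0957, 0.2002]
eef_rot: [0.579, 0.815, 0.001, -0.001]
ft_force: [-0.6, -0.8, -1.9]
width: 0.0438
```

Emit:
apply_moves(
  deltas=[
    {"translation": [0, 0, -0.005], "turn": [0, 0, 0], "hand": 0.03},
    {"translation": [0, 0, -0.004], "turn": [0, 0, 0], "hand": 0.03},
    {"translation": [0, 0, 0], "turn": [0, 0, 0], "hand": 0.03},
  ],
)

```text
time: 7.3
ee_pos: [0.5864, 0.0955, 0.1903]
eef_rot: [0.579, 0.815, 0.001, -0.001]
ft_force: [0.7, -0.6, -1.7]
width: 0.0436
```

Emit:
apply_moves(
  deltas=[
    {"translation": [0, 0, -0.003], "turn": [0, 0, 0], "hand": 0.03},
    {"translation": [0, 0, -0.003], "turn": [0, 0, 0], "hand": 0.03},
    {"translation": [0, 0, 0], "turn": [0, 0, 0], "hand": 0.03},
  ],
)

```text
time: 7.6
ee_pos: [0.5864, 0.0956, 0.1837]
eef_rot: [0.579, 0.815, 0.001, -0.001]
ft_force: [-0.1, -0.8, -2.7]
width: 0.044
```

Emit:
apply_moves(
  deltas=[
    {"translation": [0, 0, -0.004], "turn": [0, 0, 0], "hand": 0.03},
    {"translation": [0, 0, -0.004], "turn": [0, 0, 0], "hand": 0.03},
    {"translation": [0, 0, 0], "turn": [0, 0, 0], "hand": 0.03},
  ],
)

```text
time: 7.9
ee_pos: [0.5865, 0.0956, 0.1751]
eef_rot: [0.579, 0.815, 0.001, -0.001]
ft_force: [0.1, -0.0, -2.8]
width: 0.0437
```

Emit:
apply_moves(
  deltas=[
    {"translation": [0, 0, -0.003], "turn": [0, 0, 0], "hand": 0.03},
    {"translation": [0, 0, -0.002], "turn": [0, 0, 0], "hand": 0.03},
    {"translation": [0, 0, 0], "turn": [0, 0, 0], "hand": 0.03},
  ],
)

```text
time: 8.2
ee_pos: [0.5866, 0.0956, 0.1703]
eef_rot: [0.579, 0.815, 0.001, -0.001]
ft_force: [-1.4, -0.8, 0.6]
width: 0.0436
```

Emit:
apply_moves(
  deltas=[
    {"translation": [0, 0, -0.002], "turn": [0, 0, 0], "hand": 0.03},
    {"translation": [0, 0, 0], "turn": [0, 0, 0], "hand": 0.03},
  ],
)

```text
time: 8.4
ee_pos: [0.5867, 0.0955, 0.1706]
eef_rot: [0.579, 0.815, 0.002, -0.001]
ft_force: [0.2, -0.4, -2.1]
width: 0.0441
```

Emit:
apply_moves(
  deltas=[
    {"translation": [-0.001, 0.0025, 0], "turn": [0, 0, 0], "hand": 0.03},
    {"translation": [0, 0, 0], "turn": [0, 0, 0], "hand": 0.03},
  ],
)

```text
time: 8.6
ee_pos: [0.5861, 0.0973, 0.1706]
eef_rot: [0.579, 0.815, 0.002, 0.0]
ft_force: [0.1, -1.1, -1.1]
width: 0.0442
```

Emit:
apply_moves(
  deltas=[
    {"translation": [0.001, -0.0028, 0], "turn": [0, 0, 0], "hand": 0.03},
    {"translation": [0, 0, 0], "turn": [0, 0, 0], "hand": 0.03},
  ],
)

```text
time: 8.8
ee_pos: [0.587, 0.0949, 0.1702]
eef_rot: [0.579, 0.815, 0.002, -0.0]
ft_force: [-0.3, -0.9, 0.9]
width: 0.0441
```

Emit:
apply_moves(
  deltas=[
    {"translation": [0.0025, 0.001, 0], "turn": [0, 0, 0], "hand": 0.03},
    {"translation": [0, 0, 0], "turn": [0, 0, 0], "hand": 0.03},
  ],
)

```text
time: 9.0
ee_pos: [0.5869, 0.0948, 0.1703]
eef_rot: [0.579, 0.815, -0.001, -0.003]
ft_force: [0.4, 0.3, -2.1]
width: 0.0442
```

Emit:
apply_moves(
  deltas=[
    {"translation": [-0.0025, -0.001, 0], "turn": [0, 0, 0], "hand": 0.03},
    {"translation": [0, 0, 0], "turn": [0, 0, 0], "hand": 0.03},
  ],
)

```text
time: 9.2
ee_pos: [0.5845, 0.0941, 0.1702]
eef_rot: [0.579, 0.815, -0.0, -0.003]
ft_force: [0.2, -1.2, -0.4]
width: 0.0437
```

Emit:
apply_moves(
  deltas=[
    {"translation": [0.0007, -0.002, 0], "turn": [0, 0, 0], "hand": 0.03},
    {"translation": [0, 0, 0], "turn": [0, 0, 0], "hand": 0.03},
  ],
)

```text
time: 9.4
ee_pos: [0.5848, 0.0939, 0.1703]
eef_rot: [0.579, 0.816, 0.0, -0.004]
ft_force: [-0.7, -1.3, -0.9]
width: 0.0438
```

Emit:
apply_moves(
  deltas=[
    {"translation": [-0.002, -0.0007, 0], "turn": [0, 0, 0], "hand": 0.03},
    {"translation": [0, 0, 0], "turn": [0, 0, 0], "hand": 0.03},
  ],
)

```text
time: 9.6
ee_pos: [0.5845, 0.0937, 0.1702]
eef_rot: [0.578, 0.816, 0.002, -0.002]
ft_force: [-0.4, -0.1, -2.9]
width: 0.0436
```

Emit:
apply_moves(
  deltas=[
    {"translation": [0.001, 0.0015, 0], "turn": [0, 0, 0], "hand": 0.03},
    {"translation": [0, 0, 0], "turn": [0, 0, 0], "hand": 0.085},
    {"translation": [0, 0, 0], "turn": [0, 0, 0], "hand": 0.085},
    {"translation": [0, 0, 0], "turn": [0, 0, 0], "hand": 0.085},
    {"translation": [0, 0, 0], "turn": [0, 0, 0], "hand": 0.085},
  ],
)

```text
time: 10.1
ee_pos: [0.5857, 0.0945, 0.1706]
eef_rot: [0.579, 0.816, 0.001, -0.002]
ft_force: [-1.4, 0.3, 1.1]
width: 0.0678
```

Emit:
apply_moves(
  deltas=[
    {"translation": [0, 0, 0.02], "turn": [0, 0, 0], "hand": 0.085},
    {"translation": [0, 0, 0.035], "turn": [0, 0, 0], "hand": 0.085},
    {"translation": [0, 0, 0.04], "turn": [0, 0, 0], "hand": 0.085},
    {"translation": [0, -0.02, 0.01], "turn": [0, 0, -0.14], "hand": 0.085},
    {"translation": [0, -0.04, 0], "turn": [0, 0, -0.14], "hand": 0.085},
  ],
)

```text
time: 10.6
ee_pos: [0.5843, 0.0392, 0.2785]
eef_rot: [0.686, 0.728, 0.002, -0.003]
ft_force: [0.6, -0.1, -1.4]
width: 0.0847
```

Emit:
apply_moves(
  deltas=[
    {"translation": [0.002, -0.03, -0.005], "turn": [0, 0, -0.146], "hand": 0.06},
    {"translation": [0.002, -0.03, -0.005], "turn": [0, 0, -0.146], "hand": 0.06},
    {"translation": [0.002, -0.03, -0.005], "turn": [0, 0, -0.146], "hand": 0.06},
    {"translation": [0.002, -0.03, -0.005], "turn": [0, 0, -0.146], "hand": 0.06},
    {"translation": [0.002, -0.03, -0.005], "turn": [0, 0, -0.146], "hand": 0.06},
  ],
)

```text
time: 11.1
ee_pos: [0.5949, -0.1175, 0.256]
eef_rot: [0.905, 0.425, 0.005, -0.001]
ft_force: [-0.4, 1.1, 1.0]
width: 0.0614
```

Emit:
apply_moves(
  deltas=[
    {"translation": [0.002, -0.03, -0.03], "turn": [0, 0, -0.146], "hand": 0.06},
    {"translation": [0.002, -0.03, -0.03], "turn": [0, 0, -0.146], "hand": 0.06},
    {"translation": [0, -0.02, -0.03], "turn": [0, 0, -0.146], "hand": 0.06},
    {"translation": [0, -0.01, -0.03], "turn": [0, 0, -0.14], "hand": 0.06},
    {"translation": [0, 0, 0], "turn": [0, 0, 0], "hand": 0.06},
  ],
)

```text
time: 11.6
ee_pos: [0.5979, -0.2166, 0.1333]
eef_rot: [0.991, 0.136, 0.006, 0.004]
ft_force: [-0.7, 0.3, -0.4]
width: 0.0601
```

```bash
python3 - <<'E'
from bench import readout, camera
from h import *
s=readout.read_state();print(s["ee_pos"],s["eef_rot"],s["ft_force"],s["joint_positions"].round(2))
S=camera("side")[:,:,::-1]
cv2.imwrite("pics/s4.png",S)
o=np.vstack([cv2.resize(S[290:390,325:445],(720,600),interpolation=cv2.INTER_CUBIC)[:400],cv2.resize(S[130:190,295:385],(720,480),interpolation=cv2.INTER_CUBIC)[:200]])
o=cv2.resize(S[300:400,340:440],(400,400),interpolation=cv2.INTER_CUBIC);p=cv2.resize(S[110:190,300:380],(400,400),interpolation=cv2.INTER_CUBIC)
for q,k,x,y in((o,4,340,300),(p,5,300,110)):
  q[:]=np.clip(q*1.6,0,255)
  for i in range(0,100,10):cv2.putText(q,str(x+i),(i*k,8),0,.3,(0,0,255));cv2.putText(q,str(y+i),(0,i*k),0,.3,(0,0,255))
cv2.imwrite("pics/c6.png",np.hstack([o,p]))
E
```

```text
[ 0.59786085 -0.21655534  0.13325711] [0.99065584 0.13620345 0.0060629  0.00358811] [-0.72515929  0.27364472 -0.40476358] [-0.38  0.56  0.9   1.61 -0.47  1.19 -0.68]
```

View pics/c6.png

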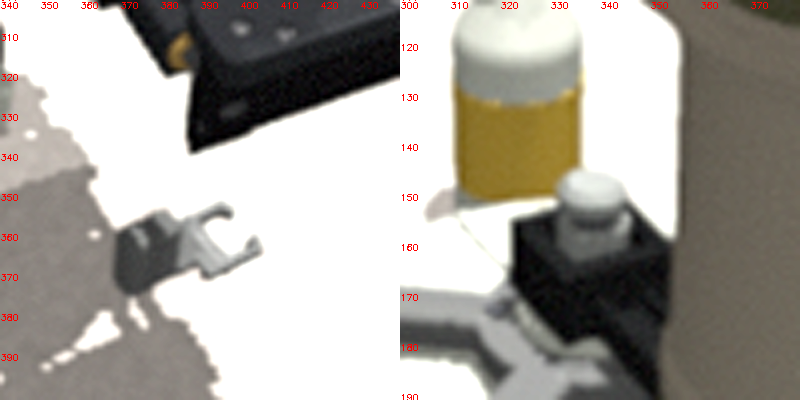

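Side view: the crank is seated with the axle and groove standing above the hub (tip near (338,147)), and the clip hasn't moved (tab about (373,360)).

Emit:
apply_moves(
  deltas=[
    {"translation": [0, 0.0035, -0.03], "turn": [0.005, 0.013, 0.04], "hand": 0.06},
    {"translation": [0, 0, -0.03], "turn": [0, 0, 0], "hand": 0.06},
    {"translation": [0, 0, -0.025], "turn": [0, 0, 0], "hand": 0.06},
    {"translation": [0, 0, -0.01], "turn": [0, 0, 0], "hand": 0.06},
    {"translation": [0, 0, 0], "turn": [0, 0, 0], "hand": 0.06},
  ],
)

```text
time: 12.15
ee_pos: [0.6059, -0.2091, 0.0477]
eef_rot: [0.985, 0.172, 0.007, 0.001]
ft_force: [-0.6, -0.1, 0.1]
width: 0.0603
```

Emit:
apply_moves(
  deltas=[
    {"translation": [-0.008, -0.004, 0], "turn": [0, 0.014, -0.03], "hand": 0.06},
    {"translation": [0, 0, -0.01], "turn": [0, 0, 0], "hand": 0.06},
    {"translation": [0, 0, 0], "turn": [0, 0, 0], "hand": 0.06},
  ],
)

```text
time: 12.45
ee_pos: [0.5998, -0.2133, 0.0417]
eef_rot: [0.987, 0.158, 0.003, 0.001]
ft_force: [-0.0, -0.4, -0.3]
width: 0.0599
```

Emit:
apply_moves(
  deltas=[
    {"translation": [-0.003, 0, -0.014], "turn": [0, 0.006, 0], "hand": 0.06},
    {"translation": [-0.001, 0, -0.006], "turn": [0, 0, 0], "hand": 0.06},
    {"translation": [0, 0, 0], "turn": [0, 0, 0], "hand": 0.05},
  ],
)

```text
time: 12.75
ee_pos: [0.5959, -0.2135, 0.0209]
eef_rot: [0.987, 0.158, 0.0, 0.0]
ft_force: [0.1, 0.5, 0.0]
width: 0.0569
```

Emit:
apply_moves(
  deltas=[
    {"translation": [0.0015, 0, -0.003], "turn": [0, 0, 0], "hand": 0.005},
    {"translation": [0, 0, 0], "turn": [0, 0, 0], "hand": 0.005},
    {"translation": [0, 0, 0], "turn": [0, 0, 0], "hand": 0.005},
    {"translation": [0, 0, 0], "turn": [0, 0, 0], "hand": 0.005},
    {"translation": [0, 0, 0], "turn": [0, 0, 0], "hand": 0.005},
  ],
  newtons=40,
)

```text
time: 13.25
ee_pos: [0.5976, -0.2136, 0.0176]
eef_rot: [0.987, 0.158, -0.0, 0.0]
ft_force: [0.5, -0.0, 0.3]
width: 0.0197
```

Emit:
apply_moves(
  deltas=[
    {"translation": [0, 0, 0], "turn": [0, 0, 0], "hand": 0.005},
    {"translation": [0, 0, 0], "turn": [0, 0, 0], "hand": 0.005},
    {"translation": [0, 0, 0], "turn": [0, 0, 0], "hand": 0.005},
  ],
)

```text
time: 13.55
ee_pos: [0.5977, -0.2137, 0.0179]
eef_rot: [0.987, 0.158, 0.0, 0.001]
ft_force: [-0.5, 0.4, -0.9]
width: 0.0119
```

Emit:
apply_moves(
  deltas=[
    {"translation": [0, 0, 0.03], "turn": [0, 0, 0], "hand": 0.005},
    {"translation": [0, 0, 0.045], "turn": [0, 0, 0], "hand": 0.005},
    {"translation": [0, 0, 0.045], "turn": [0, 0, 0], "hand": 0.005},
    {"translation": [-0.003, 0.01, 0.045], "turn": [0, 0, 0], "hand": 0.005},
    {"translation": [-0.006, 0.02, 0.045], "turn": [0, 0, 0], "hand": 0.005},
  ],
)

```text
time: 14.05
ee_pos: [0.5831, -0.1842, 0.2274]
eef_rot: [0.988, 0.156, -0.006, -0.001]
ft_force: [0.7, 1.6, -0.1]
width: 0.0118
```

Emit:
apply_moves(
  deltas=[
    {"translation": [-0.007, 0.04, 0.04], "turn": [0, 0, 0], "hand": 0.005},
    {"translation": [-0.007, 0.045, 0.01], "turn": [0, 0, 0], "hand": 0.005},
    {"translation": [-0.007, 0.045, 0], "turn": [0, 0, 0], "hand": 0.005},
    {"translation": [-0.007, 0.045, 0], "turn": [0, 0, 0], "hand": 0.005},
    {"translation": [-0.007, 0.045, 0], "turn": [0, 0, 0], "hand": 0.005},
  ],
)

```text
time: 14.55
ee_pos: [0.5483, 0.0302, 0.2814]
eef_rot: [0.989, 0.15, -0.0, 0.0]
ft_force: [0.8, 1.5, -0.7]
width: 0.0116
```

Emit:
apply_moves(
  deltas=[
    {"translation": [0.008, 0.03, 0], "turn": [0, 0, 0.015], "hand": 0.005},
    {"translation": [0.008, 0.028, -0.01], "turn": [0, 0, 0], "hand": 0.005},
    {"translation": [0, 0, -0.03], "turn": [0, 0, 0], "hand": 0.005},
    {"translation": [0, 0, -0.012], "turn": [0, 0, 0], "hand": 0.005},
    {"translation": [0, 0, 0], "turn": [0, 0, 0], "hand": 0.005},
  ],
)

```text
time: 15.05
ee_pos: [0.5647, 0.0996, 0.2284]
eef_rot: [0.986, 0.164, 0.001, -0.002]
ft_force: [-0.0, -0.4, 0.0]
width: 0.0119
```

Emit:
apply_moves(
  deltas=[
    {"translation": [0, -0.012, -0.005], "turn": [0, 0, 0], "hand": 0.005},
    {"translation": [0, 0, 0], "turn": [0, 0, 0], "hand": 0.005},
    {"translation": [0, 0, 0], "turn": [0, 0, 0], "hand": 0.005},
  ],
)

```text
time: 15.35
ee_pos: [0.5658, 0.0835, 0.2252]
eef_rot: [0.987, 0.162, 0.002, -0.002]
ft_force: [-0.6, 0.4, 0.3]
width: 0.0116
```

Emit:
apply_moves(
  deltas=[
    {"translation": [0, 0, -0.003], "turn": [0, 0, 0], "hand": 0.005},
    {"translation": [0, 0, 0], "turn": [0, 0, 0], "hand": 0.005},
  ],
)

```text
time: 15.55
ee_pos: [0.5664, 0.0826, 0.2232]
eef_rot: [0.987, 0.161, 0.003, -0.002]
ft_force: [0.2, 1.0, -0.4]
width: 0.0113
```

Emit:
apply_moves(
  deltas=[
    {"translation": [-0.001, 0.004, -0.002], "turn": [0, 0, 0], "hand": 0.005},
    {"translation": [0, 0, -0.001], "turn": [0, 0, 0], "hand": 0.005},
    {"translation": [0, 0, 0], "turn": [0, 0, 0], "hand": 0.005},
  ],
)

```text
time: 15.85
ee_pos: [0.5654, 0.0873, 0.2204]
eef_rot: [0.987, 0.161, 0.003, -0.002]
ft_force: [1.0, -0.5, -0.1]
width: 0.0119
```

Emit:
apply_moves(
  deltas=[
    {"translation": [0, 0, -0.002], "turn": [0, 0, 0], "hand": 0.005},
    {"translation": [0, 0, 0], "turn": [0, 0, 0], "hand": 0.005},
  ],
)

```text
time: 16.05
ee_pos: [0.5654, 0.0877, 0.2181]
eef_rot: [0.987, 0.162, 0.003, -0.002]
ft_force: [-0.1, 1.0, -0.2]
width: 0.0119
```

Emit:
apply_moves(
  deltas=[
    {"translation": [0, 0, -0.001], "turn": [0, 0, 0], "hand": 0.005},
    {"translation": [0, 0, 0], "turn": [0, 0, 0], "hand": 0.005},
  ],
)

```text
time: 16.25
ee_pos: [0.5653, 0.0877, 0.217]
eef_rot: [0.987, 0.162, 0.003, -0.002]
ft_force: [-0.8, 0.6, -0.6]
width: 0.0117
```

Emit:
apply_moves(
  deltas=[
    {"translation": [0, 0, -0.001], "turn": [0, 0, 0], "hand": 0.005},
    {"translation": [0, 0, 0], "turn": [0, 0, 0], "hand": 0.005},
  ],
)

```text
time: 16.45
ee_pos: [0.5653, 0.0876, 0.2159]
eef_rot: [0.987, 0.162, 0.003, -0.002]
ft_force: [-0.1, 0.9, 0.5]
width: 0.0115
```

Emit:
apply_moves(
  deltas=[
    {"translation": [0, 0, -0.001], "turn": [0, 0, 0], "hand": 0.005},
    {"translation": [0, 0, 0], "turn": [0, 0, 0], "hand": 0.005},
  ],
)

```text
time: 16.65
ee_pos: [0.5655, 0.0876, 0.215]
eef_rot: [0.987, 0.162, 0.003, -0.002]
ft_force: [-0.0, -0.6, -0.0]
width: 0.012
```

Emit:
apply_moves(
  deltas=[
    {"translation": [0, 0, -0.001], "turn": [0, 0, 0], "hand": 0.005},
    {"translation": [0, 0, 0], "turn": [0, 0, 0], "hand": 0.005},
  ],
)

```text
time: 16.85
ee_pos: [0.5656, 0.0876, 0.2148]
eef_rot: [0.987, 0.162, 0.003, -0.003]
ft_force: [1.0, -0.8, -0.8]
width: 0.0116
```

Emit:
apply_moves(
  deltas=[
    {"translation": [0, 0, -0.0015], "turn": [0, 0, 0], "hand": 0.005},
    {"translation": [0, 0, 0], "turn": [0, 0, 0], "hand": 0.005},
  ],
)

```text
time: 17.05
ee_pos: [0.5658, 0.0875, 0.2142]
eef_rot: [0.987, 0.162, 0.004, -0.003]
ft_force: [0.1, 0.5, -1.3]
width: 0.012
```

Emit:
apply_moves(
  deltas=[
    {"translation": [0, 0, 0.005], "turn": [-0.006, 0.008, 0], "hand": 0.005},
    {"translation": [-0.022, -0.0075, 0], "turn": [0, 0, 0], "hand": 0.005},
    {"translation": [-0.022, -0.0075, 0], "turn": [0, 0, 0], "hand": 0.005},
    {"translation": [0, 0, -0.01], "turn": [0, 0, 0], "hand": 0.005},
    {"translation": [0, 0, 0], "turn": [0, 0, 0], "hand": 0.005},
  ],
)

```text
time: 17.55
ee_pos: [0.5211, 0.0726, 0.2093]
eef_rot: [0.987, 0.162, -0.002, 0.0]
ft_force: [-0.0, 0.1, -0.2]
width: 0.0119
```

Emit:
apply_moves(
  deltas=[
    {"translation": [0, 0, -0.0075], "turn": [0, -0.004, 0], "hand": 0.005},
    {"translation": [0, 0, 0], "turn": [0, 0, 0], "hand": 0.005},
    {"translation": [0, 0, 0], "turn": [0, 0, 0], "hand": 0.005},
  ],
)

```text
time: 17.85
ee_pos: [0.5223, 0.073, 0.2012]
eef_rot: [0.987, 0.162, 0.001, 0.002]
ft_force: [-0.4, 0.4, -0.8]
width: 0.0119
```

Emit:
apply_moves(
  deltas=[
    {"translation": [0.0038, 0.0013, 0], "turn": [0, 0, 0], "hand": 0.005},
    {"translation": [0.0028, 0.001, 0], "turn": [0, 0, 0], "hand": 0.005},
    {"translation": [0, 0, 0], "turn": [0, 0, 0], "hand": 0.005},
  ],
)

```text
time: 18.15
ee_pos: [0.5302, 0.0757, 0.2013]
eef_rot: [0.987, 0.162, 0.001, 0.002]
ft_force: [0.0, -0.3, -0.8]
width: 0.0118
```

Emit:
apply_moves(
  deltas=[
    {"translation": [0.0019, 0.0006, 0], "turn": [0, 0, 0], "hand": 0.005},
    {"translation": [0.001, 0.0003, 0], "turn": [0, 0, 0], "hand": 0.005},
  ],
)

```text
time: 18.35
ee_pos: [0.5334, 0.0766, 0.2013]
eef_rot: [0.987, 0.162, 0.0, 0.002]
ft_force: [-0.3, 0.4, -0.9]
width: 0.0119
```

Emit:
apply_moves(
  deltas=[
    {"translation": [0.0019, 0.0006, 0], "turn": [0, 0, 0], "hand": 0.005},
    {"translation": [0.001, 0.0003, 0], "turn": [0, 0, 0], "hand": 0.005},
  ],
)

```text
time: 18.55
ee_pos: [0.5364, 0.0775, 0.2013]
eef_rot: [0.987, 0.162, 0.0, 0.002]
ft_force: [-0.2, -0.6, -0.0]
width: 0.012
```

Emit:
apply_moves(
  deltas=[
    {"translation": [0.0014, 0.0005, 0], "turn": [0, 0, 0], "hand": 0.005},
    {"translation": [0.0005, 0.0002, 0], "turn": [0, 0, 0], "hand": 0.005},
  ],
)

```text
time: 18.75
ee_pos: [0.5382, 0.0777, 0.2011]
eef_rot: [0.987, 0.162, -0.0, 0.002]
ft_force: [-1.0, -2.2, -1.0]
width: 0.0116
```

Emit:
apply_moves(
  deltas=[
    {"translation": [0.0014, 0.0005, 0], "turn": [0, 0, 0], "hand": 0.005},
    {"translation": [0.0005, 0.0002, 0], "turn": [0, 0, 0], "hand": 0.005},
  ],
)

```text
time: 18.95
ee_pos: [0.5396, 0.0778, 0.2009]
eef_rot: [0.987, 0.162, -0.001, 0.003]
ft_force: [-2.9, -0.9, 0.2]
width: 0.0116
```

Emit:
apply_moves(
  deltas=[
    {"translation": [0.0019, 0.0006, 0], "turn": [0, 0, 0], "hand": 0.005},
    {"translation": [0.0019, 0.0006, 0], "turn": [0, 0, 0], "hand": 0.005},
  ],
)

```text
time: 19.15
ee_pos: [0.5423, 0.0787, 0.2003]
eef_rot: [0.987, 0.161, -0.003, 0.003]
ft_force: [-3.9, -2.3, -1.2]
width: 0.0116
```

Emit:
apply_moves(
  deltas=[
    {"translation": [0.0023, 0.0008, 0.0004], "turn": [0.004, -0.003, 0], "hand": 0.005},
    {"translation": [0.0023, 0.0008, 0.0002], "turn": [0, 0, 0], "hand": 0.005},
  ],
)

```text
time: 19.35
ee_pos: [0.5474, 0.0804, 0.2009]
eef_rot: [0.987, 0.161, -0.0, 0.001]
ft_force: [-0.3, -0.5, 0.3]
width: 0.0119
```

Emit:
apply_moves(
  deltas=[
    {"translation": [0.0014, 0.0005, 0], "turn": [0, 0, 0], "hand": 0.005},
    {"translation": [0.0009, 0.0003, 0], "turn": [0, 0, 0], "hand": 0.005},
  ],
)

```text
time: 19.55
ee_pos: [0.5499, 0.0814, 0.2011]
eef_rot: [0.987, 0.161, -0.001, 0.001]
ft_force: [-11.1, -3.3, 5.1]
width: 0.0117
```

Emit:
apply_moves(
  deltas=[
    {"translation": [0.0012, 0.0004, 0], "turn": [0, 0, 0], "hand": 0.005},
    {"translation": [0.0009, 0.0003, 0], "turn": [0, 0, 0], "hand": 0.005},
  ],
)

```text
time: 19.75
ee_pos: [0.5499, 0.0813, 0.2006]
eef_rot: [0.987, 0.161, -0.004, 0.001]
ft_force: [-6.8, -2.7, 2.4]
width: 0.0119
```

Emit:
apply_moves(
  deltas=[
    {"translation": [-0.0003, -0.0001, 0], "turn": [0, 0, 0], "hand": 0.005},
    {"translation": [0, 0, 0], "turn": [0, 0, 0], "hand": 0.03},
    {"translation": [0, 0, 0], "turn": [0, 0, 0], "hand": 0.03},
    {"translation": [0, 0, 0], "turn": [0, 0, 0], "hand": 0.03},
  ],
)

```text
time: 20.15
ee_pos: [0.5509, 0.0822, 0.2013]
eef_rot: [0.987, 0.162, -0.002, 0.0]
ft_force: [0.2, -0.0, 0.3]
width: 0.0264
```

Emit:
apply_moves(
  deltas=[
    {"translation": [0, 0, 0.015], "turn": [0, 0, 0], "hand": 0.03},
    {"translation": [0, 0, 0.03], "turn": [0, 0, 0], "hand": 0.03},
    {"translation": [-0.01, 0, 0.04], "turn": [0, 0, 0], "hand": 0.03},
    {"translation": [-0.03, 0.03, 0.03], "turn": [0, 0, 0], "hand": 0.03},
    {"translation": [-0.03, 0.035, 0], "turn": [0, 0, 0], "hand": 0.03},
  ],
)

```text
time: 20.65
ee_pos: [0.4836, 0.1409, 0.3226]
eef_rot: [0.988, 0.155, -0.001, 0.002]
ft_force: [0.7, 0.4, -0.5]
width: 0.0303
```

Emit:
apply_moves(
  deltas=[
    {"translation": [-0.02, 0.045, 0], "turn": [0, 0, 0], "hand": 0.03},
    {"translation": [-0.02, 0.045, 0], "turn": [0, 0, 0], "hand": 0.03},
    {"translation": [-0.02, 0.045, 0], "turn": [0, 0, 0], "hand": 0.03},
    {"translation": [0, 0.03, 0], "turn": [0, 0, 0], "hand": 0.03},
    {"translation": [0, 0, 0], "turn": [0, 0, 0], "hand": 0.03},
  ],
)

```text
time: 21.15
ee_pos: [0.4178, 0.3151, 0.3314]
eef_rot: [0.987, 0.158, 0.003, -0.004]
ft_force: [-0.1, 0.0, -0.7]
width: 0.0298
```

```bash
python3 - <<'E'
from bench import readout, camera
from h import *
s=readout.read_state();print(s["time"],s["ee_pos"],s["ft_force"])
S=camera("side")[:,:,::-1];t=camera("top")[:,:,::-1]
cv2.imwrite("pics/s5.png",S);cv2.imwrite("pics/t5.png",t)
o=cv2.resize(S[120:190,290:360],(400,400),interpolation=cv2.INTER_CUBIC);p=cv2.resize(t[160:240,190:270],(400,400),interpolation=cv2.INTER_CUBIC)
cv2.imwrite("pics/c7.png",np.clip(np.hstack([o,p])*1.6,0,255).astype(np.uint8))
E
```

```text
21.15 [0.41783172 0.31513556 0.33142637] [-0.0999553   0.03247352 -0.65569556]
```

View pics/c7.png

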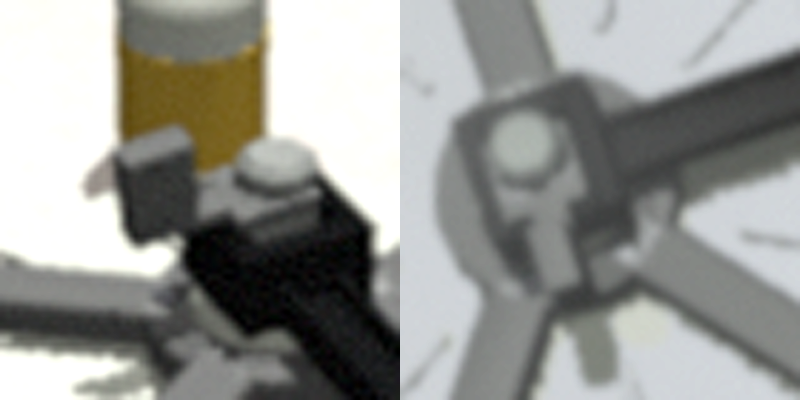

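```bash
python3 -c "
from bench import order;print(order.close_job())"
```

```text
the job is handed in; nothing more can be done
None
```

The crank is on the axle's square and the clip is in the groove above it. I handed the job in at about 21 s with the gripper open and clear of everything.

- **Crank:** The hub met the boss at a tool height of 0.1703 m, against the 0.1701 m I expected. The two later downward pushes and sideways probes agreed to within 0.5 mm. I did not press the hub again after letting go. The last side view fits a seated hub, but only to about 1 mm.
- **Clip:** Touching the axle's tip lightly from above put it at about 0.197 m, which gave the groove height.
    - **Groove:** The lips first met resistance about 11 to 12 mm short of the axis, as they should in the groove. Nothing stopped them at 17.8 mm, where the full axle would have.
    - **Snap:** It gave way after a push of about 4.5 N, and the seat met the groove floor within about 0.2 mm of the expected position. The largest wrist force I read was about 12 N on the seat. I didn't tug the clip to test it.
- **Last pictures:** Both views show the clip held under the axle's head with its tab level and free, and the crank below it.
- **Disagreement:** The cameras put the axle's y about 1 to 4 mm lower than the robot found by touch, so I used the touch values.

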